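# Complete the pallet, then unbolt the guard gate and hold it ajar

### The job

Fill the empty pockets of the dark pallet with spare fittings from the blue tray, upright and fully seated, and leave the fittings that are already in it alone. Then unbolt the machine's guard gate: the barrel bolt sags and its thick nose has dropped behind the bent-up lip of the keeper, so lift the knob while you pull it back and do not force it; draw the bolt clear, swing the gate about 10 cm ajar and finish while still holding it there with the gripper, against its closing spring. Do not disturb the other things lying about.

Things in the scene. Friction and masses are not known exactly. Their poses are not given: they have to be found in the camera images.
- pallet: dark steel pallet, 192 x 136 x 22 mm, fixed. Origin under its centre on the bench, x along its long side, z up. Six round pockets 28 mm wide at x = -58, 0, 58 mm and y = -31, 31 mm in its frame; in each a fitting stands on a rubber rest 10 mm above the bench (12 mm below the pallet's top). Four are occupied, two empty; which ones varies
- fitting1: turned brass fitting, 52 mm tall: foot 24 mm wide up to 19 mm, above it a round neck 18 mm wide (from 22 mm to the top), 0.05 to 0.1 kg. Seven alike: four stand in pockets of the pallet, three are spares standing in the blue tray, one more than needed. Origin under its centre, z up the fitting
- fitting2: turned brass fitting, 52 mm tall: foot 24 mm wide up to 19 mm, above it a round neck 18 mm wide (from 22 mm to the top), 0.05 to 0.1 kg. Seven alike: four stand in pockets of the pallet, three are spares standing in the blue tray, one more than needed. Origin under its centre, z up the fitting
- fitting3: turned brass fitting, 52 mm tall: foot 24 mm wide up to 19 mm, above it a round neck 18 mm wide (from 22 mm to the top), 0.05 to 0.1 kg. Seven alike: four stand in pockets of the pallet, three are spares standing in the blue tray, one more than needed. Origin under its centre, z up the fitting
- fitting4: turned brass fitting, 52 mm tall: foot 24 mm wide up to 19 mm, above it a round neck 18 mm wide (from 22 mm to the top), 0.05 to 0.1 kg. Seven alike: four stand in pockets of the pallet, three are spares standing in the blue tray, one more than needed. Origin under its centre, z up the fitting
- fitting5: turned brass fitting, 52 mm tall: foot 24 mm wide up to 19 mm, above it a round neck 18 mm wide (from 22 mm to the top), 0.05 to 0.1 kg. Seven alike: four stand in pockets of the pallet, three are spares standing in the blue tray, one more than needed. Origin under its centre, z up the fitting
- fitting6: turned brass fitting, 52 mm tall: foot 24 mm wide up to 19 mm, above it a round neck 18 mm wide (from 22 mm to the top), 0.05 to 0.1 kg. Seven alike: four stand in pockets of the pallet, three are spares standing in the blue tray, one more than needed. Origin under its centre, z up the fitting
- fitting7: turned brass fitting, 52 mm tall: foot 24 mm wide up to 19 mm, above it a round neck 18 mm wide (from 22 mm to the top), 0.05 to 0.1 kg. Seven alike: four stand in pockets of the pallet, three are spares standing in the blue tray, one more than needed. Origin under its centre, z up the fitting
- spares_tray: shallow blue tray, 250 x 150 mm, walls 26 mm high and 4 mm thick, floor 4 mm above the bench, fixed. Origin under its centre on the bench, x along its long side; three spares and a cap stand in it about 58 mm apart along its x, within 20 mm of its centre line
- gate (a joint): opening of the guard gate, rad: 0 shut, grows as its free edge swings out to the pallet's side, at most 1.2. Spring hinge: it pulls shut with about 2 to 3 N at the knob and swings shut when let go. The free edge is 322 mm from the hinge axis: 0.31 rad is 100 mm ajar
- gate_hinge (a point): foot of the gate, an aluminium-profile frame with clear panel, 30 to 215 mm above the bench, 26 mm thick. Origin on the upright hinge axis at bench height; x along the gate to its free edge (322 mm), y through it to the machine's side, z up; its middle plane is y = 15 mm. It turns clockwise from above (minus about z) as it opens. The barrel bolt lies along its top rail
- knob (a point): middle of the bolt's knob: an upright black cylinder 20 mm wide, 42 mm tall, on a stem on the 12 mm rod, 252 mm from the hinge when bolted; it stands about 267 mm above the bench. A loop with its top 254 mm above the bench is 28 mm from it towards the free edge; else nothing near. Pinch it from above with a finger on either side of the rod
- bolt (a joint): draw of the barrel bolt, m: 0 to 0.004 at the start (shot), 0.050 drawn fully back towards the hinge (the knob moves along minus x of gate_hinge); slides with about 2 N and stays where it is left. Its nose is clear of the keeper from 0.030 on
- bolt_lift (a joint): lift of the bolt rod, rad: 0 sagging under its own weight, at most 0.085. The rod tips about its rear loop, 192 mm behind the knob when bolted; lifting the knob takes about 2 to 4 N. 0.027 rad (knob 5 mm up) just lets the nose pass the lip; knob 9 to 11 mm up is safe
- keeper: open-topped steel trough, 42 mm long, 36 mm wide inside, on the fixed post at the gate's free edge; its gate-side edge is bent up to a lip, top 216.5 mm above the bench. The rod's thick nose (28 mm wide, 20 mm long) has dropped behind it and must be lifted 7 mm to pass. Origin under it (200 mm above the bench), x along the guard away from the gate, y to the machine
- pipe_cap: bystander: squat brass cap, 30 mm wide, 22 mm tall, standing in the spares tray; not a fitting. Origin under its centre
- tape_roll: bystander: grey ring of tape, 68 mm wide, 18 mm high, hole 48 mm, lying flat. Origin under its centre
- screwdriver: bystander: screwdriver 190 mm long with a black handle 26 mm thick, lying. Origin mid-length on the bench, x along it
- template: bystander: amber plastic hole template, 200 x 80 x 4 mm, lying flat. Origin under its centre, x along it
- grease_jar: bystander: white jar with black cap, 56 mm wide, 65 mm tall. Origin under its centre
- caliper: bystander: digital caliper 220 mm long, lying. Origin under its beam's middle, x along it
- wrench: bystander: steel spanner 170 mm long, 8 mm high, lying. Origin under its middle, x along it

How it is judged (in metres and radians):
On the way, in this order (a step that is already met when the one before it is completed fails the run):
1. two spares stand upright on the rests of the two empty pockets, let go, with the gate still bolted (((horizontal distance between each of fitting5, fitting6 and pallet below 0.09 m and height (world z) of fitting5 between 0.007 and 0.0135 m and angle between each of fitting5, fitting6's own z axis and vertical below 0.1 rad and height (world z) of fitting6 between 0.007 and 0.0135 m) or (horizontal distance between each of fitting5, fitting7 and pallet below 0.09 m and height (world z) of fitting5 between 0.007 and 0.0135 m and angle between each of fitting5, fitting7's own z axis and vertical below 0.1 rad and height (world z) of fitting7 between 0.007 and 0.0135 m) or (horizontal distance between each of fitting6, fitting7 and pallet below 0.09 m and height (world z) of fitting6 between 0.007 and 0.0135 m and angle between each of fitting6, fitting7's own z axis and vertical below 0.1 rad and height (world z) of fitting7 between 0.007 and 0.0135 m)) and contact force between the fingers and fitting5 below 0.1 N and contact force between the fingers and fitting6 below 0.1 N and contact force between the fingers and fitting7 below 0.1 N and value of joint gate below 0.05 rad and value of joint bolt below 0.02 m), for 0.2 s.
2. the bolt is drawn with its nose clear of the keeper, 30 mm or more, by the gripper (value of joint bolt above 0.03 m and contact force between the fingers and gate above 0.3 N), for 0.1 s.
At the end, for the whole second after the job is handed in: The two empty pockets hold upright spares standing on their rests (within 3.5 mm of height, 0.1 rad of lean), let go, the other four as before; bolt drawn 28 mm or more; gate still, 6 to 14 cm ajar (0.19 to 0.45 rad), held by the fingers on gate or bolt (over 0.5 N), nothing else (((horizontal distance between each of fitting5, fitting6 and pallet below 0.09 m and height (world z) of fitting5 between 0.007 and 0.0135 m and angle between each of fitting5, fitting6's own z axis and vertical below 0.1 rad and height (world z) of fitting6 between 0.007 and 0.0135 m) or (horizontal distance between each of fitting5, fitting7 and pallet below 0.09 m and height (world z) of fitting5 between 0.007 and 0.0135 m and angle between each of fitting5, fitting7's own z axis and vertical below 0.1 rad and height (world z) of fitting7 between 0.007 and 0.0135 m) or (horizontal distance between each of fitting6, fitting7 and pallet below 0.09 m and height (world z) of fitting6 between 0.007 and 0.0135 m and angle between each of fitting6, fitting7's own z axis and vertical below 0.1 rad and height (world z) of fitting7 between 0.007 and 0.0135 m)) and contact force between the fingers and fitting5 below 0.1 N and contact force between the fingers and fitting6 below 0.1 N and contact force between the fingers and fitting7 below 0.1 N and distance of each of fitting1, fitting2, fitting3, fitting4 from where it was at the start of the episode below 0.01 m and value of joint gate between 0.19 and 0.45 rad and velocity of joint gate between -0.05 and 0.05 rad/s and value of joint bolt above 0.028 m and contact force between the fingers and gate above 0.5 N and contact force between gate and keeper below 0.2 N and contact force between gate and pallet below 0.2 N and contact force between gate and tape_roll below 0.2 N and contact force between gate and wrench below 0.2 N); the arm keeps its last pose, push and grip.
It fails at once if a fitting that was already seated is moved by more than 10 mm (distance of any of fitting1, fitting2, fitting3, fitting4 from where it was at the start of the episode above 0.01 m).
It fails at once if the bolt is forced against the keeper with more than 45 N (contact force between keeper and gate above 45 N).
It fails at once if another thing on the bench is moved by more than 30 mm (distance of any of pipe_cap, tape_roll, screwdriver, template, grease_jar, caliper, wrench from where it was at the start of the episode above 0.03 m).
It also fails if it takes over 64 s, if anything falls off the work surface, if the arm or the gripper's body presses on something with over 40 N, if the wrist force passes 120 N, or if a joint passes its speed limit or range.

### The arm

A 7-joint arm with a two-finger parallel gripper is mounted at the origin on the work surface. World frame = base frame: x ahead of the robot, y to its left, z up, the work surface at z = 0. Lengths are in mm, angles in rad, forces in N, time in s.
With the tool pointing down it reaches from about 400 to 850 mm from the base axis. Payload 4.5 kg.
Tool frame: the origin (TCP) lies between the finger pads; the fingertips stand 22 mm ahead of it and the grasp point (between the pads) lies 3 mm ahead of it; z points along the fingers, y is the line along which they close (so a half turn about z gives the same grasp; the last joint's range is limited). The gripper opens to 88 mm and grips with 3 to 60 N. Pads are 18 mm wide; open, the fingers measure 123 mm over their backs; the gripper's body (75 mm by 187 mm) begins 45 mm behind the grasp point.
Start: joints at [1.371, 0.689, -0.195, 1.565, 0.157, 0.902, -0.215], TCP at [144.825, -608.011, 260.743] pointing down, gripper open.
Joint ranges: [-3.01, 3.01], [-0.46, 2.08], [-1.47, 1.51], [0.13, 2.56], [-1, 4.14], [0.04, 2.09], [-2.66, 2.66]. Speed limits (rad/s): [2.57, 2.57, 3.14, 3.14, 3.14, 3.14, 3.14].

### API

Orientations are given as a unit quaternion [w, x, y, z].
In Python, from bench import monitor, cams, ticket gives the robot as it stands. The module is installed in compiled form; this text tells all that it offers.
- The arm moves only by the tool send_rows, never from a script. Its argument "commands" is a list of rows, each a list of 3 entries, a list of its own where there are three numbers: the shift along the world's x, y, z in units of 40 mm (1.0 is 40 mm), then the turn, a rotation vector about the world's x, y, z in units of 8 degrees (1.0 is 8 degrees), then the opening, from -1 (shut) to 1 (fully open). In form: [[[x, y, z], [ax, ay, az], fingers], ...]. A call has exactly 10 rows; each row is the pose to reach, as a shift and turn from the pose commanded when the call began; what a row does not reach only later rows make up. A row lasts 1/10 s, in which the tool goes at most 50 mm and 8.59 degrees, less where a joint would pass 70% of its speed; a pose out of reach is approached as far as the arm can. A call with a gripper value outside its range is refused whole. The fingers move at their own pace and stop on an object; the grip force is fixed at half the most. Time passes only in rows, so rows that repeat a pose let the fingers close, or fill a call up. It gives the time, the measured TCP pose, the force, the opening and the grip force at its end, in the units of the state.
- monitor.observe(): the state, without advancing time (a new reading comes with each control period).
- cams.capture(name): name is "scene" or "side" or "wrist"; returns the picture (384x512x3 uint8, red, green, blue); there is no depth.
- cams.camera_params(name): a dict with "K" (3x3 intrinsics, pixels), "D" ([k1, k2, p1, p2, k3] as OpenCV has them; the pictures are not rectified), "R" (3x3) and "t" (3): a world point X has camera coordinates R X + t; the wrist camera has in their place "T_tool_cam" (4x4, takes a point from camera to tool coordinates, whose origin is the TCP and whose axes are the flange's). Camera axes: x right, y down, z forward; pixel columns grow to the right and rows downward; lengths in mm; the calibration is good to about 2 mm. A picture is of the moment at which its call begins: read the wrist's pose just before it. camera_params takes no time and is no camera call.
- ticket.hand_in(): hands the job in; it is judged then, once.
The state is a dict: "t": time; "joints": joint angles; "joint_vel": joint speeds; "effort": joint torques, N m; "position": TCP position; "ee_rot": TCP orientation; "ft_force": force on the tool from outside, world axes, zero at the start; "ft_torque": the same for the moment, N m; "grip_width": finger opening in mm; "grasp_force": force on a finger pad.
Only numpy, scipy, OpenCV 4.12 (cv2) and the standard library are available. Lean on these libraries where they do the work, as an engineer would, in place of code of your own. Each camera call takes 0.05 s, during which the arm holds its last target. There are 200 camera calls.

## Working session

There is one attempt and no reset: what is moved stays moved. The work goes in short steps, Python scripts to look and compute and a tool call to move; the robot and the scene stay as the last step left them, time stands still between calls to the robot, and variables do not carry over. Pictures are saved under pics/ and viewed, at most 10 in all, crops included, and the job is handed in when it is done.

Besides the shell and the picture viewer there is one more tool, called after ">>>" as name(argument=value, ...) on one line, values as JSON. send_rows: Moves the arm, as the interface text tells. Its arguments: {"type":"object","properties":{"commands":{"type":"array","items":{"type":"array"}}},"required":["commands"]}

```bash
mkdir -p pics; python3 - <<'E'
from bench import monitor,cams
import cv2,numpy as np
s=monitor.observe();print({k:np.round(v,3).tolist() for k,v in s.items()})
a=[]
for n in("scene","side","wrist"):
    p=cams.capture(n);cv2.imwrite(f"pics/{n}0.png",p[:,:,::-1])
    print(n,{k:np.round(v,4).tolist() for k,v in cams.camera_params(n).items()})
E
```

```text
{'t': 0.0, 'joints': [1.371, 0.69, -0.195, 1.566, 0.157, 0.903, -0.215], 'joint_vel': [-0.001, 0.0, -0.0, -0.0, -0.001, -0.001, -0.002], 'effort': [0.0, -52.756, -1.267, -15.343, -0.053, 0.006, 0.0], 'position': [144.59, -607.422, 259.897], 'ee_rot': [-0.001, 0.993, 0.117, -0.0], 'ft_force': [-0.218, -0.465, -0.119], 'ft_torque': [-0.003, 0.051, -0.009], 'grasp_force': 0.0, 'grip_width': 88.274}
scene {'K': [[467.6786, 0.0, 254.7829], [0.0, 467.6786, 199.5273], [0.0, 0.0, 1.0]], 'D': [0.0298, 0.0, 0.0, 0.0, 0.0], 'R': [[-0.2681, 0.9633, 0.01], [0.6237, 0.1814, -0.7604], [-0.7343, -0.1976, -0.6494]], 't': [166.1914, -210.06, 1699.4292]}
side {'K': [[387.8855, 0.0, 255.0843], [0.0, 387.8855, 193.463], [0.0, 0.0, 1.0]], 'D': [-0.1036, 0.0, 0.0, 0.0, 0.0], 'R': [[-0.7413, 0.6709, -0.0187], [0.3827, 0.3997, -0.8329], [-0.5513, -0.6246, -0.5531]], 't': [384.6337, -29.215, 1709.5528]}
wrist {'K': [[288.2262, 0.0, 259.1949], [0.0, 288.2262, 189.7553], [0.0, 0.0, 1.0]], 'D': [0.0188, 0.0, 0.0, 0.0, 0.0], 'T_tool_cam': [[-0.0002, -0.955, -0.2968, 76.1546], [1.0, -0.0003, 0.0002, 1.4255], [-0.0002, -0.2968, 0.955, -124.623], [0.0, 0.0, 0.0, 1.0]]}
```

View pics/scene0.png

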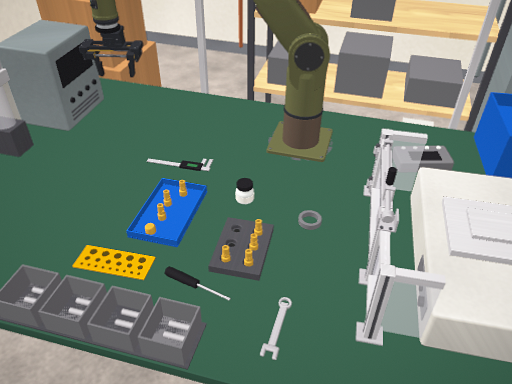

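View pics/side0.png

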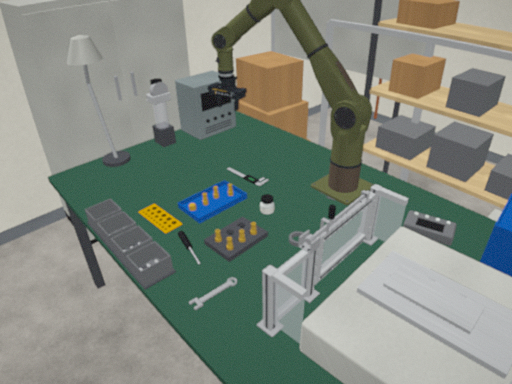

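The scene view shows the tray spares at (183,188), (167,198) and (161,212), with the cap at (150,229). The pallet's empty pockets are near (236,228) and (231,243), and the black knob is near (391,176). In the side view the knob is near (332,212). Next I'll crop the gate and pallet.

```bash
cat > h.py <<'E'
import numpy as np,cv2
from bench import monitor,cams
from scipy.spatial.transform import Rotation as Ro
def cam(n,st=None):
    p=cams.camera_params(n);K=np.array(p["K"]);D=np.array(p["D"],float)
    if n=="wrist":
        T=np.array(p["T_tool_cam"]);st=st or monitor.observe();q=st["ee_rot"]
        Rt=Ro.from_quat([q[1],q[2],q[3],q[0]]).as_matrix()
        Rc=Rt@T[:3,:3];c=Rt@T[:3,3]+st["position"];return K,D,Rc.T,-Rc.T@c
    return K,D,np.array(p["R"]),np.array(p["t"])
def ray(c,uv):
    K,D,R,t=c;x=cv2.undistortPoints(np.array(uv,float).reshape(1,1,2),K,D)[0,0]
    d=R.T@np.array([x[0],x[1],1]);return -R.T@t,d/np.linalg.norm(d)
def onz(c,uv,z):
    o,d=ray(c,uv);return o+d*(z-o[2])/d[2]
def tri(rs):
    A=sum(np.eye(3)-np.outer(d,d) for o,d in rs);b=sum((np.eye(3)-np.outer(d,d))@o for o,d in rs)
    X=np.linalg.solve(A,b);return X,[np.linalg.norm(np.cross(X-o,d)) for o,d in rs]
def proj(c,X):
    K,D,R,t=c;return cv2.projectPoints(np.array(X,float).reshape(-1,3),cv2.Rodrigues(R)[0],t,K,D)[0][:,0]
def blobs(m,amin=10):
    n,l,s,c=cv2.connectedComponentsWithStats(m.astype(np.uint8));return [(s[i].tolist(),c[i].round(1).tolist(),l==i) for i in range(1,n) if s[i][4]>=amin]
E
python3 - <<'E'
from h import *
a=cv2.imread("pics/scene0.png");b=cv2.imread("pics/side0.png")
A=cv2.resize(a[120:350,350:470],None,fx=2.6,fy=2.6,interpolation=2);B=cv2.resize(b[180:340,255:415],(598,598),interpolation=2)[:, :480]
cv2.imwrite("pics/gate.png",np.hstack([A,B]))
for n,im in(("scene",a),("side",b)):
    hsv=cv2.cvtColor(im,cv2.COLOR_BGR2HSV);c=cam(n)
    H,S,V=cv2.split(hsv)
    for bl in blobs((H>98)&(H<125)&(S>150),300):
        print(n,"blue",bl[0])
    for bl in blobs((H>8)&(H<26)&(S>130)&(V>90),10):
        print(n,"brass",bl[0],bl[1],onz(c,bl[1],35)[:2].round(1))
    r=(slice(160,210),slice(380,400)) if n=="scene" else (slice(195,240),slice(320,345))
    for bl in blobs(V[r]<60): print("blk",bl[0],np.add(bl[1],[r[1].start,r[0].start]))
E
```

```text
scene blue [474, 92, 38, 86, 2560]
scene blue [126, 178, 81, 69, 2949]
scene brass [37, 0, 65, 40, 1305] [69.0, 13.0] [ -826.9 -1453.5]
scene brass [99, 0, 62, 86, 2349] [133.0, 47.7] [-510.4 -915.3]
scene brass [239, 0, 4, 47, 134] [240.1, 22.1] [-983.  -527.7]
scene brass [300, 0, 22, 14, 193] [310.8, 4.9] [-1362.8  -215.8]
scene brass [87, 50, 39, 4, 96] [107.8, 51.6] [ -434.5 -1005.6]
scene brass [179, 180, 8, 16, 90] [182.3, 187.9] [ 406.8 -290.4]
scene brass [163, 190, 8, 16, 94] [166.6, 197.9] [ 464.  -317.2]
scene brass [157, 204, 9, 16, 103] [160.8, 212.0] [ 526.7 -307.7]
scene brass [244, 219, 18, 47, 362] [252.8, 242.8] [572.  -19.2]
scene brass [145, 223, 11, 11, 99] [149.8, 228.3] [ 597.3 -308.9]
scene brass [72, 245, 84, 35, 1711] [113.9, 262.0] [ 736.3 -343.2]
scene brass [221, 245, 10, 17, 127] [225.2, 253.5] [629.7 -78.3]
blk [6, 7, 11, 18, 126] [390.9 175.5]
side blue [178, 180, 69, 43, 1263]
side blue [480, 194, 32, 82, 1380]
side brass [399, 0, 3, 15, 17] [400.2, 6.9] [-5249.  -2716.9]
side brass [413, 2, 9, 7, 17] [417.8, 4.8] [-5801.1 -2677.7]
side brass [426, 3
[... 1084 characters left out ...]
 [375.2, 114.2] [-759.  -327.5]
side brass [275, 121, 5, 6, 10] [277.1, 123.8] [-226.3 -634.6]
side brass [229, 184, 3, 11, 28] [229.8, 189.5] [ 405.4 -284.2]
side brass [214, 187, 4, 11, 29] [215.4, 192.0] [ 461.5 -311.2]
side brass [203, 193, 4, 12, 29] [204.7, 198.6] [ 523.5 -302.4]
side brass [138, 203, 44, 31, 647] [159.9, 218.0] [ 728.2 -314.6]
side brass [190, 204, 5, 6, 29] [192.1, 206.4] [ 593.  -292.4]
side brass [250, 222, 7, 13, 65] [253.0, 228.3] [509.  -21.3]
side brass [215, 229, 7, 13, 62] [217.7, 235.7] [629.6 -76.9]
side brass [239, 230, 6, 12, 57] [241.5, 235.9] [567.9 -17.3]
side brass [226, 237, 7, 13, 66] [229.3, 243.3] [625.3 -16. ]
blk [8, 10, 8, 14, 80] [331.4 211.4]
```

View pics/gate.png

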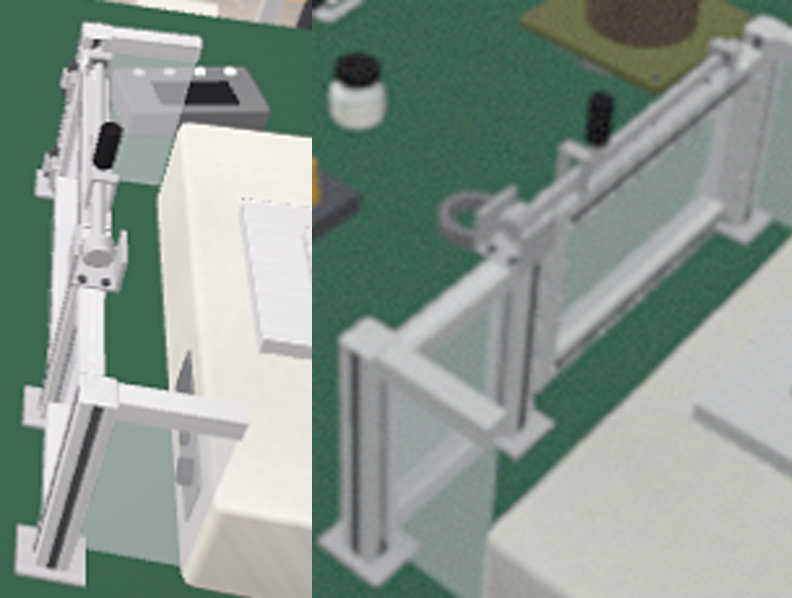

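The crops show the hinge post at the far end near the robot and the keeper at about (505,240) in the side crop, towards +x. The machine is at +y, so the gate opens to -y. Now I'll triangulate.

```bash
python3 - <<'E'
from h import *
a=cam("scene");b=cam("side")
def T(n,u,v):
    X,e=tri([ray(a,u),ray(b,v)]);print(n,X.round(1),np.round(e,1))
T("knob",(390.9,175.5),(331.4,211.4))
for n,u,v in[("s1",(182.3,187.9),(229.8,189.5)),("s2",(166.6,197.9),(215.4,192)),("s3",(160.8,212),(204.7,198.6)),("cap",(149.8,228.3),(192.1,206.4)),("pal",(225.2,253.5),(217.7,235.7))]:T(n,u,v)
# gate: crop coords -> full
sc=lambda x,y:(350+x/2.6,120+y/2.6)
k=598/160;sd=lambda x,y:(255+(x-312)/k,180+y/k)
T("nose",sc(97,252),sd(510,220));T("loop",sc(103,180),sd(572,152))
T("frontpost",sc(100,393),sd(366,338));T("rearpost",sc(98,42),sd(765,32))
E
```

```text
knob [482.6 294.8 265.6] [0.5 0.5]
s1 [ 397.  -295.3   26.1] [0.1 0.1]
s2 [ 453.6 -322.9   25.6] [0.3 0.3]
s3 [ 516.8 -313.4   25.8] [0.6 0.6]
cap [ 575.2 -322.9   10.6] [0.1 0.1]
pal [628.2 -78.9  33.1] [0.1 0.1]
nose [587.1 300.2 226.4] [1. 1.]
loop [514.  296.8 249.2] [1. 1.]
frontpost [747.3 312.4 222.9] [0.9 0.9]
rearpost [219.7 281.6 215.7] [4.5 4.5]
```

>>> send_rows(commands=[[[1, 1, 0], [0, 0, 0], 1], [[2, 2, 0], [0, 0, 0], 1], [[3, 3, 0], [0, 0, 0], 1], [[4, 4, 0], [0, 0, 0], 1], [[5, 5, 0], [0, 0, 0], 1], [[6, 6, 0], [0, 0, 0], 1], [[7, 7, 0], [0, 0, 0], 1], [[7, 8, 0], [0, 0, 0], 1], [[7, 8, 0], [0, 0, 0], 1], [[7, 8, 0], [0, 0, 0], 1]])

```text
t: 1.15
position: [427.5, -282.6, 260.7]
ee_rot: [-0.001, 0.993, 0.121, 0.001]
ft_force: [-0.4, 0.9, -0.7]
grip_width: 88.5
grasp_force: 0.0
```

```bash
cat > w.py <<'E'
from h import *
import sys
def look(name):
    st=monitor.observe();p=cams.capture("wrist");im=p[:,:,::-1].copy();cv2.imwrite(f"pics/{name}.png",im);return st,im,cam("wrist",st)
E
python3 - <<'E'
from w import *
st,im,c=look("w1");print(st["position"])
cv2.imwrite("pics/w1b.png",cv2.resize(im,(768,576)))
E
```

```text
[ 427.46154492 -282.57798542  260.71620399]
```

View pics/w1b.png

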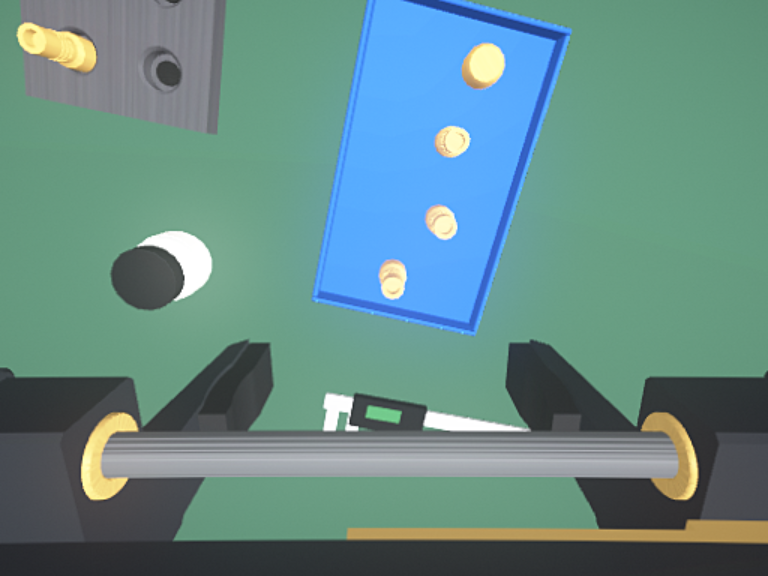

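The wrist view (1.5x) shows spare tops at about (393,287), (443,223) and (453,141), the cap at (484,66), and empty pockets at (163,70) and (170,0). I'll take a second view over the pallet.

>>> send_rows(commands=[[[0.7, 1, 0], [0, 0, 0], 1], [[1.4, 2, 0], [0, 0, 0], 1], [[2, 3, 0], [0, 0, 0], 1], [[2, 4, 0], [0, 0, 0], 1], [[2, 5, 0], [0, 0, 0], 1], [[2, 5, 0], [0, 0, 0], 1], [[2, 5, 0], [0, 0, 0], 1], [[2, 5, 0], [0, 0, 0], 1], [[2, 5, 0], [0, 0, 0], 1], [[2, 5, 0], [0, 0, 0], 1]])

```text
t: 2.2
position: [504.7, -89.7, 260.7]
ee_rot: [0.0, 0.993, 0.115, -0.0]
ft_force: [-0.5, 0.3, -0.7]
grip_width: 88.4
grasp_force: 0.0
```

```bash
python3 - <<'E'
from w import *
import json
st,im,c=look("w2")
json.dump({k:list(map(float,np.ravel(st[k]))) for k in("position","ee_rot")},open("w2.json","w"))
print(st["position"].round(1) if hasattr(st["position"],"round") else st["position"],st["ee_rot"])
w1=cv2.imread("pics/w1.png")
Z=lambda im,x,y,s:cv2.resize(im[y:y+s,x:x+s],(300,300),interpolation=cv2.INTER_CUBIC)
c1=[Z(w1,x-25,y-25,50) for x,y in((262,191),(295,148),(302,94))]
cv2.imwrite("pics/m.png",np.vstack([np.hstack([np.hstack(c1)[:,:750]]),cv2.resize(im,(750,300))]) if 0 else np.hstack([cv2.resize(im,(512,384)),np.vstack([cv2.resize(x,(192,192)) for x in c1])[:384*1]]) if 0 else np.vstack([np.hstack([cv2.resize(x,(171,171)) for x in c1]+[np.zeros((171,512-513+1 if 0 else 1,3),np.uint8)])[:, :512],im]))
E
```

```text
[504.7 -89.7 260.7] [ 3.22578333e-04  9.93340033e-01  1.15219237e-01 -3.99487993e-05]
```

View pics/m.png

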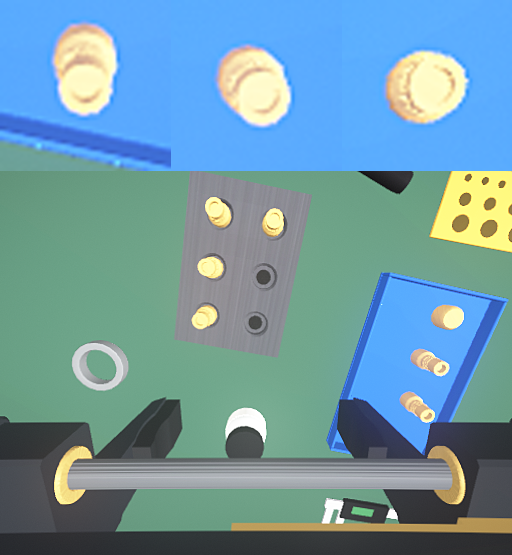

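The second view shows pallet pockets empty at (263,105) and (256,151), spare tops at (441,197) and (428,243), and the tape roll at (100,194).

```bash
python3 - <<'E'
from w import *
import json
s2=json.load(open("w2.json"));s1=dict(position=np.array([427.46,-282.58,260.716]),ee_rot=np.array([-.001,.993,.121,.001]))
s1["ee_rot"]/=np.linalg.norm(s1["ee_rot"]);s2={k:np.array(v) for k,v in s2.items()}
c1=cam("wrist",s1);c2=cam("wrist",s2)
t1=[(261.3,192),(296.9,151.7),(304.2,94.1)];t2=[None,(428,243),(441,197)]
for a,b in zip(t1,t2):
    print("spare z56",onz(c1,a,56).round(1), tri([ray(c1,a),ray(c2,b)])[0].round(1) if b else "")
im=cv2.imread("pics/w2.png");hsv=cv2.cvtColor(im,cv2.COLOR_BGR2HSV)
V=hsv[:,:,2]
print([V[105,x] for x in range(244,284,2)],[V[y,256] for y in range(130,174,2)])
for bl in blobs(V[80:175,235:290]<62,30):
    u=np.add(bl[1],[235,80]);print("dark",bl[0],u,onz(c2,u,10).round(1),onz(c2,u,22).round(1))
H,S,V=cv2.split(hsv)
m=((S<70)&(V<130)).astype(np.uint8);m[195:]=0;m[:,:165]=0;m[:,320:]=0
m=cv2.morphologyEx(m,3,np.ones((15,15)))
bl=max(blobs(m),key=lambda b:b[0][4]);cnt=cv2.findContours(bl[2].astype(np.uint8),0,1)[0][0]
P=np.array([onz(c2,p[0],22)[:2] for p in cnt if p[0][1]>2],np.float32)
r=cv2.minAreaRect(P);print("pallet",r,bl[0])
E
```

```text
spare z56 [ 400.6 -293.    56. ] 
spare z56 [ 457.6 -320.9   56. ] [ 458.2 -321.5   54.3]
spare z56 [ 519.7 -311.1   56. ] [ 520.  -311.3   55.8]
[np.uint8(149), np.uint8(147), np.uint8(151), np.uint8(148), np.uint8(146), np.uint8(149), np.uint8(96), np.uint8(73), np.uint8(73), np.uint8(72), np.uint8(77), np.uint8(73), np.uint8(71), np.uint8(95), np.uint8(146), np.uint8(121), np.uint8(101), np.uint8(150), np.uint8(144), np.uint8(145)] [np.uint8(155), np.uint8(153), np.uint8(152), np.uint8(148), np.uint8(149), np.uint8(121), np.uint8(142), np.uint8(137), np.uint8(73), np.uint8(76), np.uint8(75), np.uint8(78), np.uint8(77), np.uint8(77), np.uint8(110), np.uint8(151), np.uint8(92), np.uint8(134), np.uint8(149), np.uint8(150), np.uint8(149), np.uint8(151)]
pallet ((574.83837890625, -83.94401550292969), (31.225526809692383, 25.33400535583496), 13.02304458618164) [256, 92, 22, 28, 485]
```

```bash
python3 - <<'E'
from w import *
import json
s2={k:np.array(v) for k,v in json.load(open("w2.json")).items()};c2=cam("wrist",s2)
im=cv2.imread("pics/w2.png");H,S,V=cv2.split(cv2.cvtColor(im,cv2.COLOR_BGR2HSV))
print(im[60,240],im[60,330],S[60,240],S[60,330])
for bl in blobs(V[80:175,235:290]<88,30):
    u=np.add(bl[1],[235,80]);print("dark",bl[0],u,onz(c2,u,10).round(1),onz(c2,u,22).round(1))
m=(S<50).astype(np.uint8);m[195:]=0;m[:,:165]=0;m[:,320:]=0
m=cv2.morphologyEx(m,2,np.ones((3,3)));m=cv2.morphologyEx(cv2.copyMakeBorder(m,40,40,40,40,0),3,np.ones((35,35)))[40:-40,40:-40]
bl=max(blobs(m),key=lambda b:b[0][4]);cnt=cv2.findContours(bl[2].astype(np.uint8),0,1)[0][0]
print(bl[0])
pts=cnt[:,0]; hull=cv2.approxPolyDP(cv2.convexHull(cnt),4,True)[:,0]
for p in hull: print(p,onz(c2,p,22)[:2].round(1))
E
```

```text
[147 142 143] [136 163 110] 9 83
dark [22, 19, 13, 14, 153] [263.  105.6] [573.8 -80.   10. ] [574.  -79.8  22. ]
dark [14, 65, 13, 13, 133] [254.8 151.1] [515.9 -82.8  10. ] [517.9 -82.6  22. ]
[174, 0, 138, 186, 19408]
[190   0] [662.4  23. ]
[311  23] [ 671.5 -111.4]
[277 185] [ 481. -121.]
[174 168] [472.8  13.8]
```

```bash
python3 - <<'E'
from w import *
for i in range(3):
    s=monitor.observe();print(s["t"],np.round(s["position"],2),np.round(s["joint_vel"],3));cams.capture("wrist")
s=monitor.observe();print(s["t"],np.round(s["position"],2),s["ee_rot"])
E
```

```text
2.25 [504.7  -89.29 260.71] [-0.008 -0.001 -0.006  0.001 -0.001 -0.001 -0.002]
2.3 [504.73 -88.92 260.73] [-0.008 -0.002 -0.005  0.002  0.    -0.    -0.   ]
2.35 [504.75 -88.67 260.72] [-0.006  0.    -0.001  0.002  0.001 -0.     0.   ]
2.4 [504.77 -88.44 260.7 ] [ 5.54071717e-05  9.93215719e-01  1.16286419e-01 -3.30261018e-05]
```

>>> send_rows(commands=[[[0.1, -1, -0.5], [0, 0, 0], 0], [[0.2, -2, -1], [0, 0, 0], 0], [[0.3, -3, -1.5], [0, 0, 0], 0], [[0.37, -4, -2.2], [0, 0, 0], 0], [[0.37, -5, -3], [0, 0, 0], 0], [[0.37, -5.58, -3.6], [0, 0, 0], 0], [[0.37, -5.58, -3.6], [0, 0, 0], 0], [[0.37, -5.58, -3.6], [0, 0, 0], 0], [[0.37, -5.58, -3.6], [0, 0, 0], 0], [[0.37, -5.58, -3.6], [0, 0, 0], 0]])

```text
t: 3.4
position: [520.9, -309.6, 118.1]
ee_rot: [0.0, 0.993, 0.118, 0.001]
ft_force: [0.1, -0.4, 0.0]
grip_width: 44.2
grasp_force: 0.0
```

```bash
python3 - <<'E'
from w import *
st,im,c=look("w3");print(st["position"],st["ee_rot"])
X=[[519.9,-311.2,z] for z in(4,28,56)]
print(proj(c,X).round(1))
G=cv2.resize(im,None,fx=1.5,fy=1.5);cv2.imwrite("pics/w3b.png",G)
E
```

```text
[ 520.90588741 -309.59232148  118.07590919] [8.67164169e-05 9.93022404e-01 1.17920707e-01 1.09790941e-03]
[[259.  193.7]
 [259.  203. ]
 [259.  216.6]]
```

View pics/w3b.png

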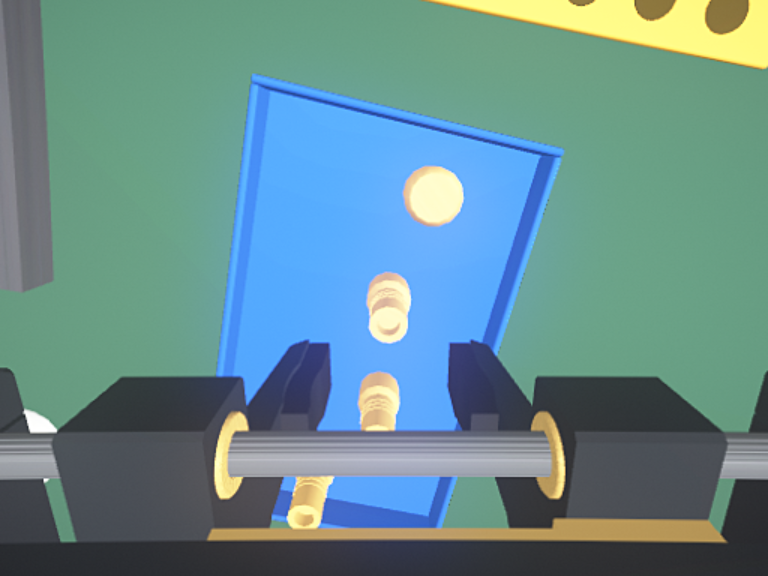

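The spare's top is at (388,323), against a predicted (388,325), so the aim is confirmed. I'll descend, grip and lift.

>>> send_rows(commands=[[[0, 0, -0.6], [0, 0, 0], 0], [[0, 0, -1.2], [0, 0, 0], 0], [[0, 0, -1.67], [0, 0, 0], 0], [[0, 0, -1.67], [0, 0, 0], 0], [[0, 0, -1.67], [0, 0, 0], -1], [[0, 0, -1.67], [0, 0, 0], -1], [[0, 0, -1.67], [0, 0, 0], -1], [[0, 0, -1.67], [0, 0, 0], -1], [[0, 0, -0.8], [0, 0, 0], -1], [[0, 0, 0], [0, 0, 0], -1]])

```text
t: 4.45
position: [519.0, -311.0, 117.2]
ee_rot: [-0.0, 0.993, 0.117, -0.001]
ft_force: [-0.5, 0.3, -1.1]
grip_width: 17.0
grasp_force: 29.7
```

>>> send_rows(commands=[[[0.2, 1, 0], [0, 0, 0], -1], [[0.45, 2, 0], [0, 0, 0], -1], [[0.7, 3, 0], [0, 0, 0], -1], [[0.95, 4, 0], [0, 0, 0], -1], [[1.2, 5, 0], [0, 0, 0], -1], [[1.36, 5.78, 0], [0, 0, 0], -1], [[1.36, 5.78, 0], [0, 0, 0], -1], [[1.36, 5.78, 0], [0, 0, 0], -1], [[1.36, 5.78, 0], [0, 0, 0], -1], [[1.36, 5.78, 0], [0, 0, 0], -1]])

```text
t: 5.45
position: [573.6, -82.2, 116.8]
ee_rot: [0.001, 0.993, 0.115, -0.0]
ft_force: [-0.5, -0.2, -0.5]
grip_width: 17.0
grasp_force: 29.7
```

```bash
python3 - <<'E'
from w import *
for i in range(3): cams.capture("side")
st,im,c=look("w4");print(st["position"],st["ee_rot"],st["ft_force"])
print(proj(c,[[573.8,-79.9,22],[573.8,-79.9,10]]).round(1))
G=cv2.resize(im[120:384,130:390],None,fx=2.2,fy=2.2,interpolation=2);cv2.imwrite("pics/w4b.png",G)
E
```

```text
[573.79596088 -81.28359562 116.7742065 ] [ 2.57831494e-04  9.93286108e-01  1.15683341e-01 -7.73834864e-05] [-0.43835863  0.55631097 -0.55277469]
[[255.6 198.8]
 [255.8 194.2]]
```

View pics/w4b.png

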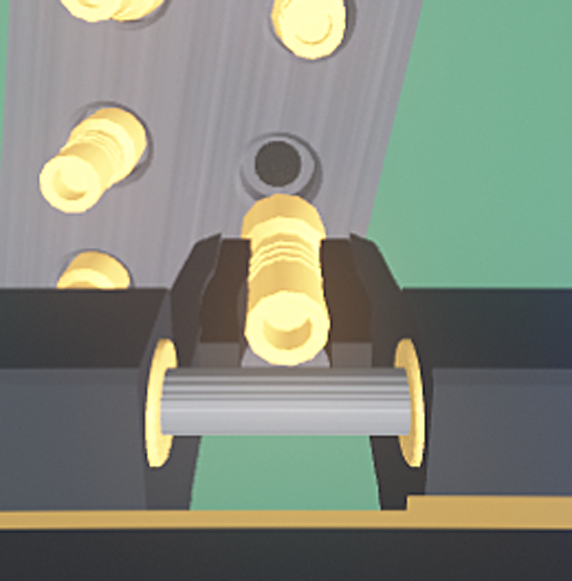

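The fitting hangs upright above the pocket, whose ring is near (258,196) in the full image against a predicted (255.6,198.8). I'll refine this numerically.

```bash
python3 - <<'E'
from w import *
im=cv2.imread("pics/w4.png");g=cv2.cvtColor(im,6).astype(int)
for y in (184,190,194,198): print(y,dict(zip(range(234,282,1),g[y,234:282].tolist())))
print([ (y,int(g[y,257])) for y in range(174,206)])
st=dict(position=np.array([573.796,-81.284,116.774]),ee_rot=np.array([.00026,.99329,.11568,0]));c=cam("wrist",st)
t=np.linspace(0,2*np.pi,9)[:8]
print(proj(c,[[573.8+14*np.cos(a),-79.9+14*np.sin(a),22] for a in t]).round(1).tolist())
E
```

```text
184 {234: 155, 235: 157, 236: 157, 237: 152, 238: 151, 239: 148, 240: 150, 241: 155, 242: 154, 243: 146, 244: 138, 245: 136, 246: 139, 247: 146, 248: 151, 249: 153, 250: 161, 251: 152, 252: 121, 253: 114, 254: 91, 255: 95, 256: 94, 257: 93, 258: 95, 259: 119, 260: 156, 261: 167, 262: 159, 263: 151, 264: 140, 265: 117, 266: 101, 267: 104, 268: 114, 269: 130, 270: 150, 271: 158, 272: 158, 273: 159, 274: 158, 275: 157, 276: 151, 277: 149, 278: 150, 279: 150, 280: 152, 281: 153}
190 {234: 159, 235: 157, 236: 153, 237: 151, 238: 148, 239: 153, 240: 155, 241: 154, 242: 156, 243: 153, 244: 153, 245: 154, 246: 128, 247: 79, 248: 84, 249: 83, 250: 83, 251: 85, 252: 84, 253: 86, 254: 89, 255: 83, 256: 84, 257: 84, 258: 86, 259: 85, 260: 85, 261: 83, 262: 85, 263: 86, 264: 80, 265: 97, 266: 141, 267: 160, 268: 154, 269: 154, 270: 148, 271: 119, 272: 101, 273: 111, 274: 140, 275: 157, 276: 149, 277: 148, 278: 150, 279: 152, 280: 153, 281: 155}
194 {234: 157, 235: 155, 236: 153, 237: 154, 238: 155, 239: 156, 240: 156, 241: 158, 242: 154, 243: 153, 244: 156, 245: 141, 246: 76, 247: 83, 248: 85, 24
[... 569 characters left out ...]
6, 261: 85, 262: 85, 263: 88, 264: 84, 265: 90, 266: 129, 267: 158, 268: 153, 269: 152, 270: 157, 271: 149, 272: 112, 273: 100, 274: 113, 275: 108, 276: 123, 277: 157, 278: 155, 279: 155, 280: 154, 281: 152}
[(174, 153), (175, 153), (176, 154), (177, 152), (178, 151), (179, 152), (180, 124), (181, 109), (182, 149), (183, 165), (184, 93), (185, 78), (186, 85), (187, 84), (188, 86), (189, 86), (190, 84), (191, 87), (192, 86), (193, 86), (194, 86), (195, 86), (196, 87), (197, 86), (198, 90), (199, 89), (200, 88), (201, 89), (202, 86), (203, 84), (204, 93), (205, 152)]
[[259.6, 182.5], [246.3, 184.6], [238.6, 195.0], [241.0, 207.4], [251.8, 214.6], [264.7, 212.6], [272.5, 202.6], [270.5, 190.1]]
```

>>> send_rows(commands=[[[0, -0.015, -0.4], [0, 0, 0], -1], [[0, -0.015, -0.8], [0, 0, 0], -1], [[0, -0.015, -1.0], [0, 0, 0], -1], [[0, -0.015, -1.1], [0, 0, 0], -1], [[0, -0.015, -1.2], [0, 0, 0], -1], [[0, -0.015, -1.28], [0, 0, 0], -1], [[0, -0.015, -1.34], [0, 0, 0], -1], [[0, -0.015, -1.4], [0, 0, 0], -1], [[0, -0.015, -1.44], [0, 0, 0], -1], [[0, -0.015, -1.46], [0, 0, 0], -1]])

```text
t: 6.65
position: [574.0, -80.6, 58.3]
ee_rot: [0.0, 0.993, 0.117, 0.0]
ft_force: [-0.2, 0.7, -1.3]
grip_width: 16.9
grasp_force: 29.7
```

>>> send_rows(commands=[[[0, 0, -0.03], [0, 0, 0], -1], [[0, 0, -0.05], [0, 0, 0], -1], [[0, 0, -0.05], [0, 0, 0], -1], [[0, 0, -0.05], [0, 0, 0], -0.27], [[0, 0, -0.05], [0, 0, 0], -0.27], [[0, 0, -0.05], [0, 0, 0], -0.27], [[0, 0, 0.6], [0, 0, 0], -0.27], [[0, 0, 1.45], [0, 0, 0], -0.27], [[0, 0, 1.45], [0, 0, 0], -0.27], [[0, 0, 1.45], [0, 0, 0], -0.27]])

```text
t: 7.65
position: [574.4, -80.7, 116.8]
ee_rot: [0.0, 0.993, 0.117, 0.001]
ft_force: [-0.2, 0.7, -0.9]
grip_width: 32.1
grasp_force: 0.0
```

```bash
python3 - <<'E'
from w import *
st,im,c=look("w5");print(st["position"],st["ee_rot"],st["ft_force"])
for z in(10,62): print(proj(c,[[573.8,-79.9,z]]).round(1), end=" ")
H,S,V=cv2.split(cv2.cvtColor(im,cv2.COLOR_BGR2HSV))
for b in blobs((H>8)&(H<30)&(S>60)&(V>140),80): print(b[0],b[1])
cv2.imwrite("pics/w5b.png",cv2.resize(im[60:384,80:420],None,fx=1.75,fy=1.75,interpolation=2))
E
```

```text
[574.35435485 -80.70550711 116.81135621] [1.75669473e-04 9.93180751e-01 1.16582719e-01 6.59441271e-04] [-0.24984314  0.71689248 -0.85770701]
[[256.3 195.1]] [[255.6 219.3]] [160, 95, 47, 36, 835] [184.9, 113.0]
[254, 110, 27, 36, 229] [262.4, 121.1]
[263, 127, 19, 17, 131] [272.7, 135.7]
[152, 170, 45, 47, 1050] [174.0, 190.6]
[242, 183, 31, 46, 642] [256.1, 198.1]
[247, 209, 21, 18, 241] [256.8, 217.8]
[156, 235, 34, 26, 403] [173.8, 244.3]
[501, 235, 11, 25, 171] [506.1, 246.6]
[168, 274, 18, 59, 489] [174.7, 300.8]
[334, 274, 19, 59, 534] [344.8, 303.0]
[113, 343, 368, 19, 3781] [324.3, 354.1]
```

View pics/w5b.png

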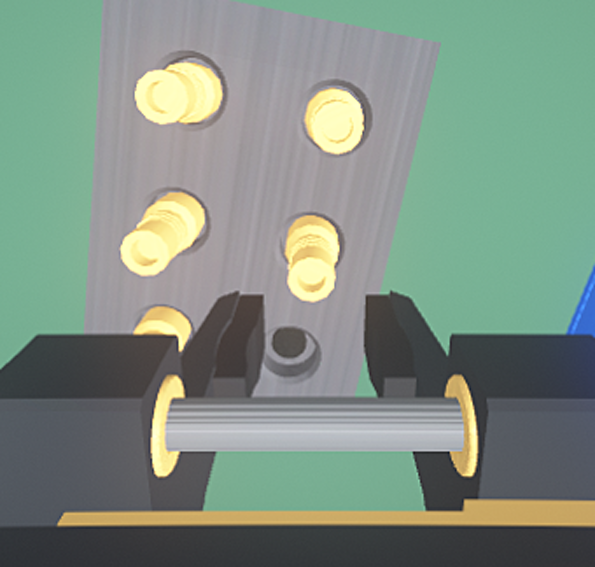

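>>> send_rows(commands=[[[-0.4, -1, 0], [0, 0, 0], 0], [[-0.9, -2, 0], [0, 0, 0], 0], [[-1.4, -3, 0], [0, 0, 0], 0], [[-1.9, -4, 0], [0, 0, 0], 0], [[-2.4, -5, 0], [0, 0, 0], 0], [[-2.9, -6.02, 0], [0, 0, 0], 0], [[-2.9, -6.02, 0], [0, 0, 0], 0], [[-2.9, -6.02, 0], [0, 0, 0], 0], [[-2.9, -6.02, 0], [0, 0, 0], 0], [[-2.9, -6.02, 0], [0, 0, 0], 0]])

```text
t: 8.7
position: [459.0, -319.3, 115.9]
ee_rot: [-0.001, 0.993, 0.118, 0.0]
ft_force: [0.5, -0.7, -0.3]
grip_width: 43.9
grasp_force: 0.0
```

```bash
python3 - <<'E'
from w import *
st,im,c=look("w6");print(st["position"])
print(proj(c,[[458,-321.2,4],[458,-321.2,56]]).round(1))
H,S,V=cv2.split(cv2.cvtColor(im,cv2.COLOR_BGR2HSV))
for b in blobs((H>8)&(H<30)&(S>60)&(V>140),80): print(b[0],b[1])
E
```

```text
[ 459.00245504 -319.29936363  115.90298501]
[[259.6 194.3]
 [259.6 217.7]]
[277, 13, 45, 51, 1335] [299.2, 38.2]
[244, 183, 27, 31, 464] [256.0, 197.0]
[250, 216, 16, 10, 80] [258.1, 221.2]
[143, 274, 23, 59, 623] [152.1, 302.7]
[354, 275, 23, 58, 645] [367.3, 303.8]
[138, 346, 346, 15, 3389] [332.1, 354.4]
```

>>> send_rows(commands=[[[0, 0, -0.6], [0, 0, 0], 0], [[0, 0, -1.2], [0, 0, 0], 0], [[0, 0, -1.66], [0, 0, 0], 0], [[0, 0, -1.66], [0, 0, 0], 0], [[0, 0, -1.66], [0, 0, 0], -1], [[0, 0, -1.66], [0, 0, 0], -1], [[0, 0, -1.66], [0, 0, 0], -1], [[0, 0, -1.66], [0, 0, 0], -1], [[0, 0, -0.8], [0, 0, 0], -1], [[0, 0, 0], [0, 0, 0], -1]])

```text
t: 9.75
position: [457.5, -321.1, 116.9]
ee_rot: [-0.0, 0.993, 0.117, -0.001]
ft_force: [0.4, -0.5, -1.3]
grip_width: 17.2
grasp_force: 29.9
```

>>> send_rows(commands=[[[0.2, 1, 0.1], [0, 0, 0], -1], [[0.4, 2, 0.1], [0, 0, 0], -1], [[0.7, 3, 0.1], [0, 0, 0], -1], [[1, 4, 0.1], [0, 0, 0], -1], [[1.3, 5, 0.1], [0, 0, 0], -1], [[1.45, 5.95, 0], [0, 0, 0], -1], [[1.45, 5.95, 0], [0, 0, 0], -1], [[1.45, 5.95, 0], [0, 0, 0], -1], [[1.45, 5.95, 0], [0, 0, 0], -1], [[1.45, 5.95, 0], [0, 0, 0], -1]])

```text
t: 10.75
position: [515.7, -85.4, 116.5]
ee_rot: [0.001, 0.993, 0.115, -0.0]
ft_force: [-0.4, -0.4, -0.8]
grip_width: 17.1
grasp_force: 29.9
```

```bash
python3 - <<'E'
from w import *
for i in range(3): cams.capture("side")
st,im,c=look("w7");print(st["position"],st["ee_rot"],st["grip_width"])
print(proj(c,[[515.9,-82.8,10],[515.9,-82.8,22]]).round(1))
V=cv2.cvtColor(im,6)
for b in blobs(V[170:215,235:285]<105,80): print(b[0],np.add(b[1],[235,170]))
H,S,V=cv2.split(cv2.cvtColor(im,cv2.COLOR_BGR2HSV))
for b in blobs((H>8)&(H<30)&(S>60)&(V>140),80): print(b[0],b[1])
E
```

```text
[515.80192025 -84.6715037  116.41473746] [ 2.62703128e-04  9.93296731e-01  1.15592104e-01 -2.86594730e-05] 17.14368844112134
[[255.3 194.1]
 [255.1 198.7]]
[10, 14, 21, 21, 343] [255.1 194. ]
[165, 0, 51, 46, 1482] [191.9, 20.6]
[267, 15, 36, 46, 646] [281.2, 45.8]
[277, 14, 26, 26, 352] [289.6, 26.9]
[156, 94, 49, 35, 1189] [180.0, 111.8]
[255, 109, 33, 38, 761] [270.0, 127.1]
[147, 169, 49, 48, 1295] [171.7, 191.5]
[240, 208, 39, 80, 2264] [258.6, 246.3]
[196, 274, 15, 58, 433] [201.9, 302.0]
[309, 274, 14, 58, 398] [316.7, 302.3]
[422, 335, 35, 27, 638] [437.4, 348.9]
[80, 345, 346, 16, 3337] [276.5, 354.2]
```

>>> send_rows(commands=[[[0, 0, -0.4], [0, 0, 0], -1], [[0, 0, -0.8], [0, 0, 0], -1], [[0, 0, -1.0], [0, 0, 0], -1], [[0, 0, -1.1], [0, 0, 0], -1], [[0, 0, -1.2], [0, 0, 0], -1], [[0, 0, -1.28], [0, 0, 0], -1], [[0, 0, -1.34], [0, 0, 0], -1], [[0, 0, -1.4], [0, 0, 0], -1], [[0, 0, -1.45], [0, 0, 0], -1], [[0, 0, -1.45], [0, 0, 0], -1]])

```text
t: 11.95
position: [516.0, -83.4, 58.2]
ee_rot: [0.0, 0.993, 0.117, -0.0]
ft_force: [0.7, -0.4, -0.0]
grip_width: 17.5
grasp_force: 29.9
```

>>> send_rows(commands=[[[0, 0, -0.03], [0, 0, 0], -1], [[0, 0, -0.05], [0, 0, 0], -1], [[0, 0, -0.05], [0, 0, 0], -1], [[0, 0, -0.05], [0, 0, 0], -0.27], [[0, 0, -0.05], [0, 0, 0], -0.27], [[0, 0, -0.05], [0, 0, 0], -0.27], [[0, 0, 0.6], [0, 0, 0], -0.27], [[0, 0, 1.45], [0, 0, 0], -0.27], [[0, 0, 2.4], [0, 0, 0], -0.27], [[0, 0, 3.6], [0, 0, 0], -0.27]])

```text
t: 12.95
position: [514.9, -83.3, 202.7]
ee_rot: [-0.0, 0.993, 0.117, -0.002]
ft_force: [0.9, -0.7, 0.2]
grip_width: 32.2
grasp_force: 0.0
```

```bash
python3 - <<'E'
from w import *
cams.capture("side")
st,im,c=look("w8");print(st["position"])
for n,p in(("P2",(515.9,-83.2)),("P1",(573.8,-80.4))):
    print(n,proj(c,[[*p,10],[*p,62],[*p,72]]).round(1).tolist())
H,S,V=cv2.split(cv2.cvtColor(im,cv2.COLOR_BGR2HSV))
for b in blobs((H>8)&(H<30)&(S>60)&(V>140),80): print(b[0],b[1])
cv2.imwrite("pics/w8b.png",cv2.resize(im[20:280,110:340],None,fx=2.3,fy=2.3,interpolation=2))
E
```

```text
[519.09245318 -83.91458411 210.10914833]
P2 [[256.1, 173.4], [255.7, 185.7], [255.6, 188.6]]
P1 [[265.6, 123.0], [267.0, 126.7], [267.3, 127.5]]
[454, 0, 58, 90, 2712] [488.6, 44.6]
[488, 28, 15, 16, 177] [495.2, 35.8]
[201, 43, 28, 25, 299] [217.5, 58.2]
[264, 47, 23, 32, 226] [273.0, 67.8]
[480, 53, 21, 22, 337] [489.8, 63.2]
[190, 102, 30, 24, 260] [208.5, 113.7]
[193, 108, 10, 13, 85] [197.6, 114.4]
[256, 112, 21, 25, 254] [264.9, 123.5]
[183, 155, 30, 30, 459] [198.0, 168.0]
[455, 155, 33, 28, 453] [467.1, 166.2]
[246, 164, 22, 32, 398] [255.9, 177.8]
[168, 274, 18, 58, 491] [174.7, 300.4]
[334, 274, 19, 58, 532] [344.8, 303.0]
[113, 345, 345, 16, 3390] [308.5, 354.3]
```

View pics/w8b.png

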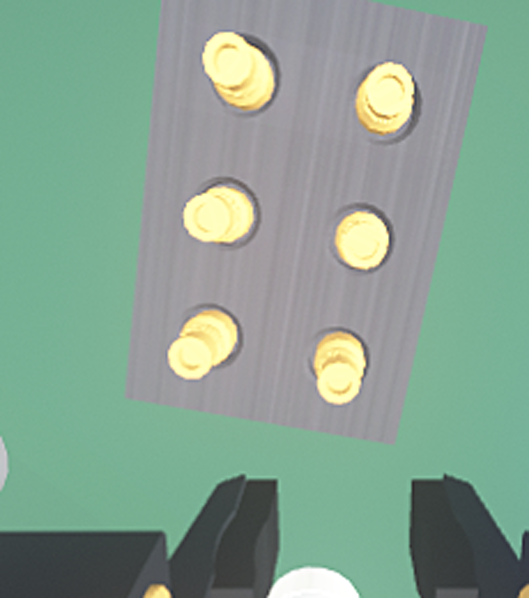

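All six pockets hold upright fittings, and the new ones look just like the old. Next is the gate: I'll hover near the knob, with the tool turned square to the rod.

>>> send_rows(commands=[[[-0.2, 0.5, 0.9], [0, 0, -0.3], 0.36], [[-0.4, 1.3, 1.8], [0, 0, -0.6], 0.36], [[-0.7, 2.2, 2.6], [0, 0, -0.9], 0.36], [[-1, 3.2, 3.2], [0, 0, -1.25], 0.36], [[-1.3, 4.2, 3.45], [0, 0, -1.25], 0.36], [[-1.6, 5.2, 3.45], [0, 0, -1.25], 0.36], [[-1.9, 6.2, 3.45], [0, 0, -1.25], 0.36], [[-1.9, 7, 3.45], [0, 0, -1.25], 0.36], [[-1.9, 7, 3.45], [0, 0, -1.25], 0.36], [[-1.9, 7, 3.45], [0, 0, -1.25], 0.36]])

```text
t: 14.05
position: [439.6, 196.6, 339.5]
ee_rot: [0.001, 1.0, 0.03, -0.001]
ft_force: [0.3, -1.0, 0.3]
grip_width: 60.1
grasp_force: 0.0
```

```bash
python3 - <<'E'
from w import *
for i in range(4): cams.capture("side")
st,im,c=look("w9");print(st["position"],st["ee_rot"])
X=[482.6,294.8]
print(proj(c,[[*X,246],[*X,267],[*X,288]]).round(1).tolist())
np.savez("w9.npz",p=st["position"],q=st["ee_rot"])
V=im.max(2)
for b in blobs(V<75,60): print(b[0],b[1])
E
```

```text
[440.2634239  194.90150358 340.08545455] [ 5.59592226e-04  9.99600827e-01  2.82458705e-02 -2.08326349e-04]
[[127.2, 139.6], [113.7, 143.6], [97.1, 148.5]]
[373, 0, 24, 138, 847] [384.7, 66.1]
[165, 19, 26, 27, 60] [173.9, 30.1]
[82, 123, 58, 35, 1513] [109.9, 139.3]
[434, 201, 40, 34, 1029] [453.5, 217.3]
[0, 226, 512, 158, 44714] [247.3, 318.4]
```

View pics/w9.png

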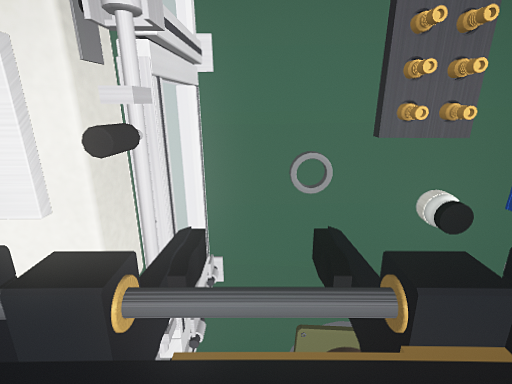

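The last picture shows the knob as a black cylinder, with its blob centre at (110,139), top end at left and foot at (139,137). The rod runs from (120,10) to (150,230) and the loop is at (140,95).

```bash
python3 - <<'E'
from w import *
d=np.load("w9.npz");c=cam("wrist",dict(position=d["p"],ee_rot=d["q"]))
r=ray(c,(109.9,139.3));print("z269",onz(c,(109.9,139.3),269).round(1))
print(tri([ray(cam("scene"),(390.9,175.5)),ray(cam("side"),(331.4,211.4)),r]))
print(onz(c,(120,10),226).round(1),onz(c,(150,230),226).round(1))
E
```

```text
z269 [485.7 296.1 269. ]
(array([485.25713262, 295.85872137, 267.74831982]), [np.float64(1.3389685904988164), np.float64(0.8116899251802979), np.float64(0.7896090013855636)])
[572.1 300.9 226. ] [399.  289.7 226. ]
```

>>> send_rows(commands=[[[0.5, 1, 0], [0, 0, 0], 0.36], [[1.13, 2, 0], [0, 0, 0], 0.36], [[1.13, 2.48, 0], [0, 0, 0], 0.36], [[1.13, 2.48, 0], [0, 0, 0], 0.36], [[1.13, 2.48, 0], [0, 0, 0], 0.36], [[1.13, 2.48, 0], [0, 0, 0], 0.36], [[1.13, 2.48, -0.5], [0, 0, 0], 0.36], [[1.13, 2.48, -1], [0, 0, 0], 0.36], [[1.13, 2.48, -1.4], [0, 0, 0], 0.36], [[1.13, 2.48, -1.63], [0, 0, 0], 0.36]])

```text
t: 15.3
position: [484.8, 293.6, 274.3]
ee_rot: [0.001, 1.0, 0.029, -0.001]
ft_force: [-0.1, -0.5, 0.5]
grip_width: 59.5
grasp_force: 0.0
```

```bash
python3 - <<'E'
from w import *
for i in range(3): cams.capture("side")
st,im,c=look("w10");print(st["position"],st["ft_force"])
X=[485.3,296]
print(proj(c,[[*X,267],[*X,288]]).round(1).tolist())
V=im.max(2)
print([(x,int(V[215,x])) for x in range(180,340,6)]);print([(x,int(V[232,x])) for x in range(180,340,6)]);print([(y,int(V[y,259])) for y in range(160,290,5)])
E
```

```text
[485.24548154 294.83110175 275.27924605] [ 2.95443340e-04  5.57983897e-01 -1.59773289e-01]
[[254.0, 254.2], [253.3, 278.2]]
[(180, 220), (186, 112), (192, 112), (198, 111), (204, 109), (210, 108), (216, 108), (222, 108), (228, 110), (234, 110), (240, 234), (246, 224), (252, 168), (258, 225), (264, 224), (270, 225), (276, 215), (282, 108), (288, 108), (294, 107), (300, 105), (306, 106), (312, 106), (318, 106), (324, 105), (330, 105), (336, 104)]
[(180, 57), (186, 53), (192, 50), (198, 47), (204, 44), (210, 108), (216, 107), (222, 107), (228, 107), (234, 107), (240, 222), (246, 40), (252, 39), (258, 43), (264, 43), (270, 42), (276, 218), (282, 106), (288, 107), (294, 106), (300, 106), (306, 105), (312, 109), (318, 37), (324, 36), (330, 36), (336, 37)]
[(160, 231), (165, 230), (170, 231), (175, 230), (180, 241), (185, 220), (190, 226), (195, 226), (200, 215), (205, 230), (210, 229), (215, 228), (220, 189), (225, 43), (230, 42), (235, 41), (240, 39), (245, 37), (250, 35), (255, 34), (260, 44), (265, 42), (270, 41), (275, 40), (280, 42), (285, 40)]
```

>>> send_rows(commands=[[[0, 0, 0], [0, 0, 0], -1], [[0, 0, 0], [0, 0, 0], -1], [[0, 0, 0], [0, 0, 0], -1], [[0, 0, 0], [0, 0, 0], -1], [[0, 0, 0], [0, 0, 0], -1], [[0, 0, 0], [0, 0, 0], -1], [[0, 0, 0.1], [0, 0, 0], -1], [[0, 0, 0.2], [0, 0, 0], -1], [[0, 0, 0.25], [0, 0, 0], -1], [[0, 0, 0.25], [0, 0, 0], -1]])

```text
t: 16.5
position: [484.9, 295.8, 285.2]
ee_rot: [0.0, 1.0, 0.03, -0.0]
ft_force: [-1.3, 0.5, -2.7]
grip_width: 19.0
grasp_force: 30.0
```

>>> send_rows(commands=[[[-0.05, -0.003, 0], [0, 0, 0], -1], [[-0.12, -0.008, 0], [0, 0, 0], -1], [[-0.19, -0.012, 0], [0, 0, 0], -1], [[-0.26, -0.017, 0], [0, 0, 0], -1], [[-0.33, -0.021, 0], [0, 0, 0], -1], [[-0.4, -0.026, 0], [0, 0, 0], -1], [[-0.45, -0.029, 0], [0, 0, 0], -1], [[-0.5, -0.032, 0], [0, 0, 0], -1], [[-0.5, -0.032, 0], [0, 0, 0], -1], [[-0.5, -0.032, 0], [0, 0, 0], -1]])

```text
t: 17.5
position: [464.7, 294.5, 285.0]
ee_rot: [0.0, 1.0, 0.03, -0.001]
ft_force: [-0.0, 1.0, -2.6]
grip_width: 19.1
grasp_force: 30.0
```

>>> send_rows(commands=[[[-0.1, -0.006, 0], [0, 0, 0], -1], [[-0.2, -0.013, 0], [0, 0, 0], -1], [[-0.3, -0.02, 0], [0, 0, 0], -1], [[-0.4, -0.026, 0], [0, 0, 0], -1], [[-0.5, -0.032, 0], [0, 0, 0], -1], [[-0.56, -0.036, 0], [0, 0, 0], -1], [[-0.6, -0.038, 0], [0, 0, 0], -1], [[-0.6, -0.038, 0], [0, 0, 0], -1], [[-0.6, -0.038, 0], [0, 0, 0], -1], [[-0.6, -0.038, 0], [0, 0, 0], -1]])

```text
t: 18.5
position: [440.8, 292.9, 284.9]
ee_rot: [0.0, 1.0, 0.03, -0.001]
ft_force: [1.0, 1.0, -4.4]
grip_width: 19.2
grasp_force: 30.0
```

```bash
python3 - <<'E'
from w import *
s=monitor.observe();print(s["position"],s["ft_force"],s["grip_width"])
# arc from current knob (44 mm drawn): hinge, radius, rows for d theta
g=.064;kn=np.array([485.4,296.]);h=kn-252*np.array([np.cos(g),np.sin(g)])
# offset of knob from gate hinge line in y (rod on middle plane y=15): hinge axis 15 mm on the -y side
h=h-15*np.array([-np.sin(g),np.cos(g)]);k=kn-44*np.array([np.cos(g),np.sin(g)])
print(h)
for a in np.arange(0.03,.34,.03):
    R=np.array([[np.cos(a),np.sin(a)],[-np.sin(a),np.cos(a)]]);print(round(a,3),((R@(k-h)+h-k)/40).round(3),round(-np.degrees(a)/8,3))
E
```

```text
[440.81827817 292.91487374 284.92975789] [ 0.95681601  1.00918243 -4.37047589] 19.217993524452858
[234.87526464 264.91371731]
0.03 [ 0.019 -0.155] -0.215
0.06 [ 0.033 -0.311] -0.43
0.09 [ 0.043 -0.467] -0.645
0.12 [ 0.047 -0.623] -0.859
0.15 [ 0.048 -0.78 ] -1.074
0.18 [ 0.043 -0.936] -1.289
0.21 [ 0.034 -1.092] -1.504
0.24 [ 0.02  -1.248] -1.719
0.27 [ 1.000e-03 -1.403e+00] -1.934
0.3 [-0.022 -1.558] -2.149
0.33 [-0.05  -1.712] -2.363
```

>>> send_rows(commands=[[[0.01, -0.078, 0], [0, 0, -0.11], -1], [[0.019, -0.155, 0], [0, 0, -0.215], -1], [[0.027, -0.233, 0], [0, 0, -0.32], -1], [[0.033, -0.311, 0], [0, 0, -0.43], -1], [[0.038, -0.389, 0], [0, 0, -0.54], -1], [[0.043, -0.467, 0], [0, 0, -0.645], -1], [[0.045, -0.545, 0], [0, 0, -0.75], -1], [[0.047, -0.623, 0], [0, 0, -0.86], -1], [[0.048, -0.7, 0], [0, 0, -0.97], -1], [[0.048, -0.78, 0], [0, 0, -1.07], -1]])

```text
t: 19.5
position: [443.2, 261.6, 285.2]
ee_rot: [-0.0, 0.999, -0.046, 0.0]
ft_force: [-0.8, 2.3, -4.1]
grip_width: 18.9
grasp_force: 30.0
```

>>> send_rows(commands=[[[-0.003, -0.1, 0], [0, 0, -0.14], -1], [[-0.008, -0.2, 0], [0, 0, -0.28], -1], [[-0.014, -0.31, 0], [0, 0, -0.43], -1], [[-0.022, -0.42, 0], [0, 0, -0.58], -1], [[-0.032, -0.53, 0], [0, 0, -0.73], -1], [[-0.045, -0.63, 0], [0, 0, -0.87], -1], [[-0.06, -0.73, 0], [0, 0, -1.0], -1], [[-0.07, -0.79, 0], [0, 0, -1.1], -1], [[-0.078, -0.83, 0], [0, 0, -1.15], -1], [[-0.078, -0.83, 0], [0, 0, -1.15], -1]])

```text
t: 20.5
position: [440.2, 228.3, 285.2]
ee_rot: [0.0, 0.992, -0.125, 0.0]
ft_force: [-0.3, 2.4, -4.8]
grip_width: 19.2
grasp_force: 30.0
```

>>> send_rows(commands=[[[0, 0, 0], [0, 0, 0], -1], [[0, 0, 0], [0, 0, 0], -1], [[0, 0, 0], [0, 0, 0], -1], [[0, 0, 0], [0, 0, 0], -1], [[0, 0, 0], [0, 0, 0], -1], [[0, 0, 0], [0, 0, 0], -1], [[0, 0, 0], [0, 0, 0], -1], [[0, 0, 0], [0, 0, 0], -1], [[0, 0, 0], [0, 0, 0], -1], [[0, 0, 0], [0, 0, 0], -1]])

```text
t: 21.5
position: [440.2, 228.6, 285.2]
ee_rot: [-0.0, 0.992, -0.125, 0.0]
ft_force: [1.5, 3.4, -3.3]
grip_width: 19.3
grasp_force: 30.0
```

```bash
python3 - <<'E'
from h import *
s=monitor.observe();print(s["t"],s["position"],s["ft_force"],s["grip_width"],np.abs(s["joint_vel"]).max())
c=cam("side");im=cams.capture("side");
# pixels that changed in the gate area, and knob-to-hinge angle
p=np.array(s["position"][:2]);h=np.array([234.9,264.9])
k0=np.array([441.5,293.2]);an=lambda v:np.arctan2(v[1],v[0])
print("gate angle",an(k0-h)-an(p-h),"radius",np.linalg.norm(p-h),np.linalg.norm(k0-h))
sc=cams.capture("scene")[:,:,::-1];old=cv2.imread("pics/scene0.png")
# bystanders and fittings unchanged? spot diff per region
for n,(x,y,w,hh) in dict(pallet=(205,215,70,70),tray=(125,175,85,70),tape=(295,205,30,28),jar=(230,175,28,32),wrench=(258,292,38,70),cal=(145,152,70,22),templ=(70,242,90,40)).items():
    d=np.abs(sc[y:y+hh,x:x+w].astype(int)-old[y:y+hh,x:x+w]).max(2);print(n,(d>60).sum())
E
```

```text
21.5 [440.16561718 228.60113202 285.17424248] [ 1.53579541  3.35845778 -3.27541216] 19.33670239966182 0.0015888165799622814
gate angle 0.31116144889582675 radius 208.45042914740463 208.52925454237828
pallet 240
tray 263
tape 0
jar 0
wrench 0
cal 0
templ 0
```

The gate is held still at about 0.31 rad with the spring force on the tool. The bolt is drawn about 44 mm, and the spot-checked bystanders show no change. Handing in.

```bash
python3 -c "
from bench import ticket
print(ticket.hand_in())"
```

```text
the job is handed in; nothing more can be done
None
```

I handed the job in at about 21.5 s with both empty pockets filled, the bolt drawn about 44 mm and the gate held still in the gripper at about 0.31 rad (10 cm ajar); the hand-in returned no verdict.

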